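Lock the cam of a flat-pack wall shelf

ROBOT

A 6-joint arm with a two-finger parallel gripper is mounted at the origin on the work surface. World frame = base frame: x ahead of the robot, y to its left, z up, the work surface at z = 0. Lengths are in m, angles in rad, forces in N, time in s.
With the tool pointing down it reaches from about 0.3 to 0.775 m from the base axis. Payload 14.6 kg.
Tool frame: the origin (TCP) lies at the very end of the fingers, on their centre line; the grasp point (between the pads) lies 19 mm behind it (grip_point_offset is the distance from the TCP to the grasp point, in m); z points along the fingers, y is the line along which they close (so a half turn about z gives the same grasp; the last joint's range is limited). The gripper opens to 85 mm and grips with 20 to 120 N. Pads are 22 mm wide; open, the fingers measure 114 mm over their backs; the gripper's body (76 mm by 85 mm) begins 54 mm behind the grasp point. The pads swing forward as they close: fully open they stand 13 mm farther back than shut.
Start: joints at [-1.331, 0.3, 1.521, -0, 1.321, -0.067], TCP at [0.166, -0.524, 0.231] pointing down, gripper open.
Joint ranges: [-3.03, 3.03], [-0.79, 2.21], [0.23, 2.52], [-1.04, 4.18], [0, 3.07], [-2.55, 2.55]. Speed limits (rad/s): [2.22, 2.22, 2.57, 3.14, 3.14, 3.14].

INTERFACE

Orientations are given as a 3x3 rotation matrix whose columns are the frame's x, y, z axes.
In Python, from plant import * gives the robot as it stands.
- The arm moves only by the shell command python3 -m handwheel 'ROWS' [FORCE]. ROWS is JSON, one flat list of numbers, 5 for each row, row after row: the closure, from 0 (fully open) to 1 (shut), then the shift along the tool's x, y, z in m, then the turn about the tool's z in degrees. A call has 1 to 20 rows; each row is the pose to reach, as a shift and turn from the pose commanded when the call began, along the tool's axes at that moment; what a row does not reach only later rows make up. A row lasts 1/10 s, in which the tool goes at most 50 mm and 8.59 degrees, less where a joint would pass 70% of its speed; a pose out of reach is approached as far as the arm can. A call with a gripper value outside its range is refused whole. The fingers move at their own pace and stop on an object; FORCE is the grip in N (left out, the last holds). Time passes only in rows, so rows that repeat a pose let the fingers close. It gives the time, the measured TCP pose, the force, the opening and the grip force at its end, in the units of the state.
- read_state(): the state, without advancing time (a new reading comes with each control period).
- snapshot(name): name is "scene" or "top" or "wrist"; returns the picture (384x512x3 uint8, red, green, blue); there is no depth.
- calibration(name): a dict with "fov_y" (degrees; the focal length in pixels is half the picture's height over the tangent of half this angle, whatever the lens; pixels are square), "cx", "cy" (the principal point, pixels), "distortion" ([k1, k2, p1, p2, k3] as OpenCV has them; the pictures are not rectified), "camera_from_world" (4x4, takes a point from world to camera coordinates). Camera axes: x right, y up, looking along -z (the intrinsics and any distortion apply to the point x, -y, -z); pixel columns grow to the right and rows downward; lengths in m; the calibration is good to about 2 mm. A picture is of the moment at which its call begins: read the wrist's pose just before it. calibration takes no time and is no camera call; for the wrist camera it gives the pose at the moment of the call.
- finish_job(): hands the job in; it is judged then, once.
The state is a dict: "time": time; "joint_positions": joint angles; "joint_vel": joint speeds; "joint_torque": joint torques, N m; "tool_pos": TCP position; "tcp_rot": TCP orientation; "ft_force": force on the tool from outside, world axes, zero at the start; "moment": the same for the moment, N m; "grip_width": opening from 0.0 (shut) to 1.0 (fully open); "gripper_force": force on a finger pad.
Only numpy, scipy, OpenCV 4.12 (cv2) and the standard library are available. Lean on these libraries where they do the work, as an engineer would, in place of code of your own. Each camera call takes 0.05 s, during which the arm holds its last target. There are 200 camera calls.

TASK

Finish the open end of the flat-pack shelf: take the red wide-blade screwdriver from the wooden stand, put its blade into the slot of the open cam and turn the cam clockwise, roughly a quarter turn, until it has drawn the end panel up tight and comes to a firm stop; stop there, without forcing it. Then set the screwdriver gently back upright in its free hole in the stand, and leave the mug, the yellow screwdriver and the spare cam where they are.

Things in the scene. Friction and masses are not known exactly. Their poses are not given: they have to be found in the camera images.
- driver: Red-handled screwdriver, 120 g, upright in the stand. Origin on its axis under the black 30 mm collar, which rests on the stand's top; z up the handle. Handle 24 x 24 mm, flat sides facing its x and y, from 6 to 72 mm above the origin, cap to 78. Below: 9 mm shaft to -53 mm, then the blade, 14 mm wide along x, 2.5 mm thick along y, tip at -68 mm.
- driver_tip (a point): Middle of the blade's tip edge, 68 mm below the screwdriver's origin; same axes as driver.
- cam: The open cam, a steel disc of 30 mm in a grey flange of 45 mm, set 35 mm from the board's open end. Origin on its axis at its top face, z up, 35 mm above the table. Its slot runs along its x: 18 mm long, 4 mm wide, 6 mm deep, middle at the origin. Turns clockwise from above; the angle where it comes up solid differs from start to start, 0.95 to 1.65 rad on. It stays where it is left.
- end_panel (a joint): Gap (m) between the loose end panel and the board's open end: about 0.0025 at the start, 0 when drawn up tight. Only the turning cam pulls it shut, against 8 N of friction; it stays where it is left. The panel is dark wood, 150 mm long, 18 mm thick, 60 mm high, standing on the shelf's -y side, its inner face 35 mm plus the gap from the cam's axis.
- bolt: Steel connecting bolt in the end panel, seen only in the gap; the cam pulls on its head inside the board. How far it is screwed in cannot be seen and sets where the cam stops. Moment about the cam's axis: at first 0.03 N m, 0.05 to 0.11 while it draws the panel, then a steep rise at the stop. 0.18 to 0.2 N m there is well seated, under 0.16 not tight yet, over 0.22 tears the bolt out.
- shelf: Dark wood shelf board lying flat, fixed: 34 mm thick, 150 mm deep (x) and 360 mm long (y). Origin on the table under the open cam's axis. The open end is at y = -35 mm; at the far end (y = 325 mm) a 60 mm high end panel is already fixed by its own cam, already locked, at y = 285 mm: not to be touched.
- stand: Wooden screwdriver stand, fixed: 60 mm (x) by 160 mm (y), 80 mm high. Origin under its middle, z up. Two round holes of 18 mm, 74 mm deep, at y = -42 and +42 mm, one for each screwdriver.
- stand_hole0 (a point): Middle of the mouth of the stand's hole at y = -42 mm, on its top face, 80 mm above the table.
- stand_hole1 (a point): Middle of the mouth of the stand's hole at y = +42 mm, on its top face, 80 mm above the table.
- cross_driver: Bystander, leave it alone: yellow-handled crosshead screwdriver in the stand's other hole, shaped like the red one, its top 78 mm above its origin, which lies under its collar.
- mug: Bystander, leave it alone: white mug with a blue line, 82 mm wide, 92 mm high, on the table. Origin under its middle.
- spare_cam: Bystander, leave it alone: spare steel cam, a disc of 30 mm, 12 mm high, lying on the shelf board. Origin under its middle.
Mind the look-alikes: they are no part of the job. What is shaped like the driver but blue is not meant.

How it is judged:
On the way, in this order (a step that is already met when the one before it is completed fails the run):
1. the screwdriver's blade is in the cam's slot (z of driver_tip in the frame of cam below -0.003 m and horizontal distance between driver_tip and cam below 0.005 m), for 0.1 s.
2. turned by the blade, the cam has drawn the end panel up and pulls its bolt tight (contact force between cam and bolt above 15 N and value of joint end_panel below 0.0008 m and z of driver_tip in the frame of cam below -0.002 m), for 0.1 s.
At the end, for the whole second after the job is handed in: The end panel is still drawn up (gap under 0.8 mm), the cam still pulls on its bolt (over 1 N; a seated cam keeps about 4 N), and the red screwdriver is back in the stand: on the axis of a hole to 8 mm, its collar within 4 mm of the stand's top, upright to 0.1 rad, at rest and released (value of joint end_panel below 0.0008 m and contact force between cam and bolt above 1 N and (horizontal distance between driver and stand_hole0 below 0.008 m or horizontal distance between driver and stand_hole1 below 0.008 m) and z of driver in the frame of stand below 0.084 m and angle between driver's own z axis and vertical below 0.1 rad and linear speed of driver below 0.02 m/s); the robot touches nothing.
It fails at once if the cam is forced past its firm stop, so that it pulls on the bolt with over 30 N (contact force between cam and bolt above 30 N).
It fails at once if the screwdriver is forced against the cam or the board: its contacts with them add up to over 70 N (contact force between driver and shelf above 70 N).
It fails at once if the screwdriver is dropped: it moves faster than 0.5 m/s without the fingers holding it (linear speed of driver above 0.5 m/s and contact force between the fingers and driver below 0.5 N).
It fails at once if the mug, the yellow screwdriver or the spare cam is shifted by more than 20 mm (distance of any of mug, cross_driver, spare_cam from where it was at the start of the episode above 0.02 m).
It also fails if it takes over 72 s, if anything falls off the work surface, if the arm or the gripper's body presses on something with over 40 N, if the wrist force passes 120 N, or if a joint passes its speed limit or range.

## Working session

There is one attempt and no reset: what is moved stays moved. The work goes in short steps, Python scripts to look and compute and a shell command to move; the robot and the scene stay as the last step left them, time stands still between calls to the robot, and variables do not carry over. Pictures are saved under pics/ and viewed, at most 10 in all, crops included, and the job is handed in when it is done.

```bash
mkdir -p pics; ls
cat > h.py <<'E'
from plant import *
import numpy as np, cv2, os
def K(c,h=384):
    f=h/2/np.tan(np.radians(c["fov_y"])/2); return np.array([[f,0,c["cx"]],[0,f,c["cy"]],[0,0,1.]])
def world(c,uv,z):
    uv=np.array(uv,float).reshape(-1,1,2)
    n=cv2.undistortPoints(uv,K(c),np.array(c["distortion"],float)).reshape(-1,2)
    T=np.array(c["camera_from_world"]); R=T[:3,:3]; o=-R.T@T[:3,3]
    z=np.broadcast_to(z,len(n)); out=[]
    for (a,b),zz in zip(n,z):
        d=R.T@np.array([a,-b,-1]); out.append(o+d*(zz-o[2])/d[2])
    return np.array(out)
def pix(c,P):
    T=np.array(c["camera_from_world"]); q=(T[:3,:3]@np.array(P,float).reshape(-1,3).T).T+T[:3,3]
    q=q*[1,-1,-1]
    return cv2.projectPoints(q,np.zeros(3),np.zeros(3),K(c),np.array(c["distortion"],float))[0].reshape(-1,2)
def save(n,im): cv2.imwrite("pics/"+n,im[:,:,::-1])
E
python3 - <<'E'
from h import *
s=read_state(); print({k:np.round(v,3).tolist() for k,v in s.items()})
a=snapshot("scene");b=snapshot("top");w=snapshot("wrist")
np.savez("im0.npz",a=a,b=b,w=w)
im=np.hstack([a,b]); save("both.png",cv2.resize(im,(800,300),interpolation=cv2.INTER_AREA)); save("top0.png",cv2.resize(b,(800,600),interpolation=cv2.INTER_CUBIC))
save("scene0.png",cv2.resize(a,(800,600),interpolation=cv2.INTER_CUBIC))
for n in("scene","top"):
    c=calibration(n);print(n,c)
E
```

```text
pics
{'time': 0.0, 'joint_positions': [-1.331, 0.3, 1.522, 0.0, 1.321, -0.067], 'joint_vel': [0.001, 0.0, -0.0, -0.002, 0.001, 0.001], 'joint_torque': [-0.002, -54.35, -36.18, -0.0, 0.004, -0.0], 'tool_pos': [0.166, -0.524, 0.231], 'tcp_rot': [[0.953, 0.302, -0.0], [0.302, -0.953, 0.001], [0.0, -0.001, -1.0]], 'ft_force': [0.337, 0.439, 0.186], 'moment': [-0.02, -0.026, -0.054], 'gripper_force': 0.0, 'grip_width': 0.999}
scene {'fov_y': 57.946412780027494, 'cx': 246.80729494278052, 'cy': 186.64274356771278, 'distortion': array([-0.0394293,  0.       ,  0.       ,  0.       ,  0.       ]), 'camera_from_world': array([[-0.52967838,  0.84819759,  0.00129059,  0.36832419],
       [-0.65312701, -0.40883149,  0.63740248,  0.2771852 ],
       [ 0.54117088,  0.33677539,  0.77052995, -1.06406759],
       [ 0.        ,  0.        ,  0.        ,  1.        ]])}
top {'fov_y': 43.28186250225822, 'cx': 263.7658430564142, 'cy': 188.21192161769795, 'distortion': array([-0.01954088,  0.        ,  0.        ,  0.        ,  0.        ]), 'camera_from_world': array([[-3.43646275e-03, -9.99835630e-01,  1.78018014e-02,
        -7.64509601e-02],
       [ 9.82779747e-01, -8.78684649e-05,  1.84780849e-01,
        -5.66294340e-01],
       [-1.84748912e-01,  1.81302424e-02,  9.82618509e-01,
        -9.29945285e-01],
       [ 0.00000000e+00,  0.00000000e+00,  0.00000000e+00,
         1.00000000e+00]])}
```

View pics/top0.png

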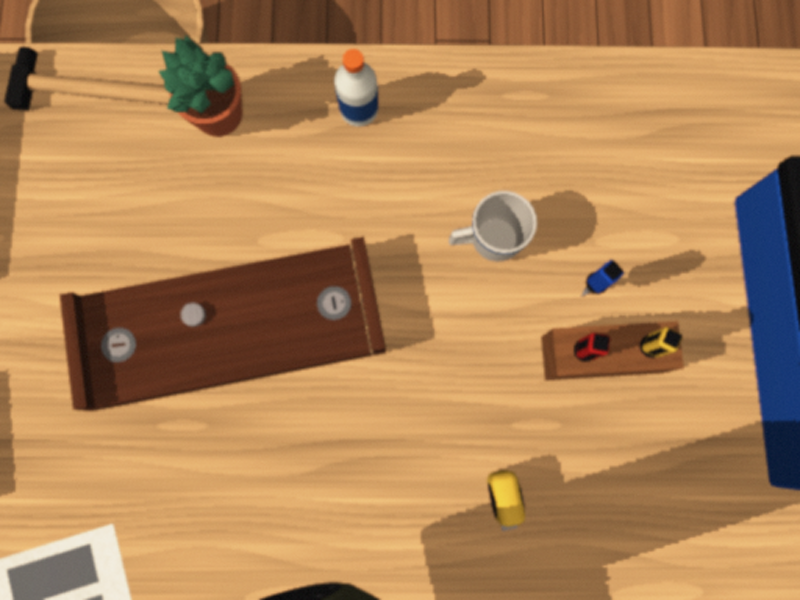

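View pics/scene0.png

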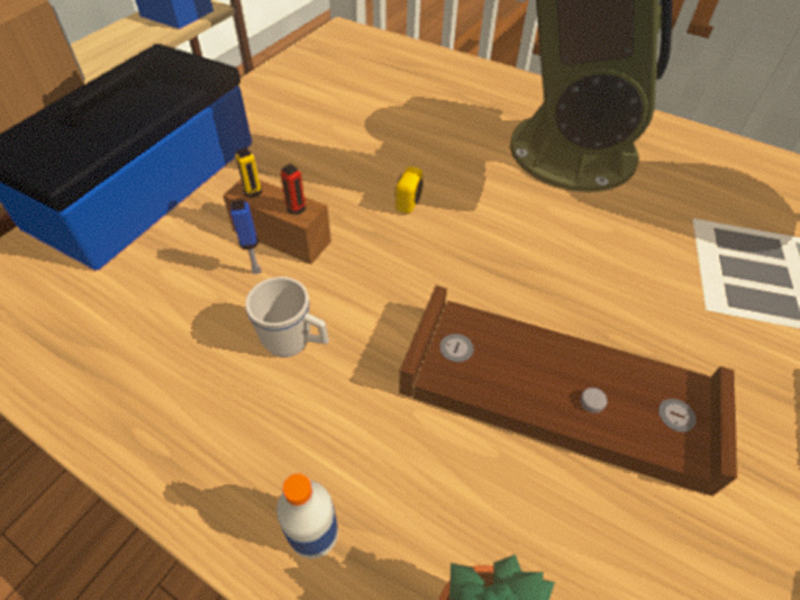

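Top view (800x600): open cam at (334,303) next to the gap, with the spare cam at (192,314) and the locked cam at (118,344). The screwdrivers are red at (592,347) in the stand, yellow at (660,343) in the stand and blue at (605,277) loose. Only the red one fits, since it has a red handle and stands in the wooden stand. I'll confirm this in a crop.

Run:
```python
from h import *
d=np.load("im0.npz");a,b=d["a"],d["b"]
def cr(im,x,y,w,h): return cv2.resize(im[y:y+h,x:x+w],(400,300),interpolation=cv2.INTER_CUBIC)
g=np.vstack([np.hstack([cr(b,340,185,100,75),cr(b,185,162,80,60)]),np.hstack([cr(a,140,90,80,60),cr(a,260,200,60,45)])])
save("crop1.png",g)
```

```text
(no output)
```

View pics/crop1.png

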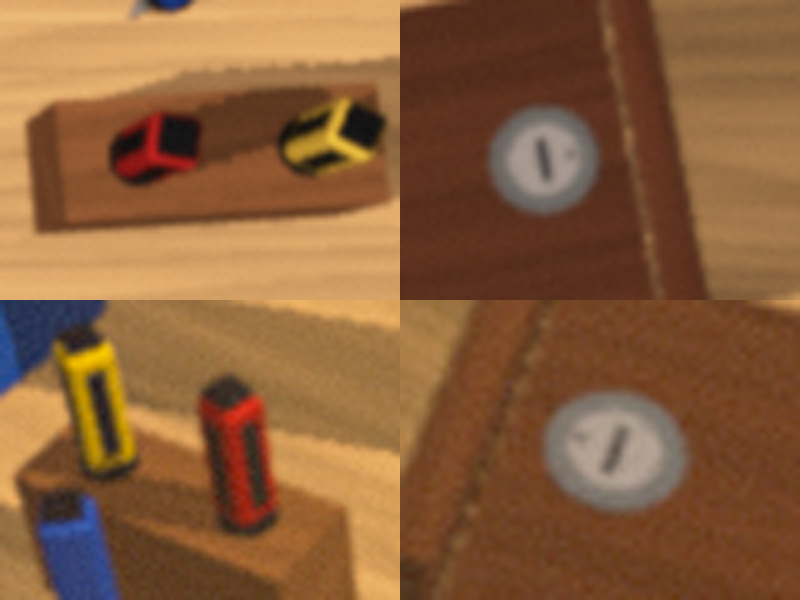

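The crop shows the red driver in the stand's left hole (cap at about (182,132)) and the yellow one in the other hole. The open cam is at (543,160), its slot nearly parallel to the panel. Next I'll compute poses.

Run:
```python
from h import *
c=calibration("top");s=calibration("scene")
t=lambda u,v:(340+u/4-.4,185+v/4-.4)
q=lambda u,v:(185+u/5-.4,162+v/5-.4)
sc=lambda u,v:(140+u/5-.4,90+v/5-.4)
sr=lambda u,v:(260+u/6.667-.4,200+v/6.667-.4)
print("cap top",world(c,[t(182,132)],.158),"scene",world(s,[sc(232,392-300)],.158))
print("standtop",world(c,[t(60,102),t(375,84),t(387,205),t(68,212)],.08))
print("cam",world(c,[q(543,160),q(539,139),q(548,181)],.035), world(s,[sr(615,450-300),sr(624,429-300),sr(607,472-300)],.035))
print("board end gap", world(c,[q(603,0),q(655,300)],.034))
print("capcorners",world(c,[t(160,120),t(198,116),t(201,148),t(163,152)],.158))
w=calibration("wrist");print(w)
r=read_state();T=np.array(w["camera_from_world"]);o=-T[:3,:3].T@T[:3,3];print(np.array(r["tcp_rot"]).T@(o-r["tool_pos"]))
```

```text
cap top [[ 0.49259042 -0.29405622  0.158     ]] scene [[ 0.48979945 -0.28930148  0.158     ]]
standtop [[ 0.51732794 -0.2555844   0.08      ]
 [ 0.52610045 -0.41274109  0.08      ]
 [ 0.46622782 -0.41461991  0.08      ]
 [ 0.46328185 -0.25745937  0.08      ]]
cam [[ 0.55828016 -0.13867095  0.035     ]
 [ 0.56711873 -0.13714042  0.035     ]
 [ 0.54946947 -0.14061055  0.035     ]] [[0.48995913 0.13247939 0.035     ]
 [0.48083877 0.13199417 0.035     ]
 [0.49913984 0.13336558 0.035     ]]
board end gap [[ 0.62663225 -0.16497434  0.034     ]
 [ 0.50012549 -0.18391185  0.034     ]]
capcorners [[ 0.49805255 -0.28433471  0.158     ]
 [ 0.49984311 -0.30168945  0.158     ]
 [ 0.48533072 -0.30230974  0.158     ]
 [ 0.48355896 -0.28500656  0.158     ]]
{'fov_y': 66.53278670719656, 'cx': 254.5493514683406, 'cy': 191.03915780519506, 'distortion': array([-0.0471018,  0.       ,  0.       ,  0.       ,  0.       ]), 'camera_from_world': array([[ 0.30322728, -0.9529169 , -0.0016107 , -0.54850935],
       [ 0.90044602,  0.28708288, -0.32677267,  0.04299756],
       [ 0.3118496 ,  0.09763604,  0.9451016 , -0.38134479],
       [ 0.        ,  0.        ,  0.        ,  1.        ]])}
[ 0.08466857 -0.00095356 -0.14273563]
```

```bash
R="0,0.38,-0.124,-0.03,-72.4"; python3 -m handwheel '[0,0.19,-0.062,-0.03,-36, 0,0.38,-0.124,-0.03,-72, 0,0.38,-0.124,-0.03,-72, 0,0.38,-0.124,-0.03,-72, 0,0.38,-0.124,-0.03,-72, 0,0.38,-0.124,-0.03,-72, 0,0.38,-0.124,-0.03,-72, 0,0.38,-0.124,-0.03,-72, 0,0.38,-0.124,-0.03,-72, 0,0.38,-0.124,-0.03,-72, 0,0.38,-0.124,-0.03,-72, 0,0.38,-0.124,-0.03,-72]' 60
python3 - <<'E'
from h import *
c=calibration("top");s=calibration("scene")
q=lambda u,v:(185+(u-400)/5-.4,162+v/5-.4)
sr=lambda u,v:(260+(u-400)/6.667-.4,200+v/6.667-.4)
print("cam",world(c,[q(543,160),q(539,139),q(548,181)],.035), world(s,[sr(615,450-300),sr(624,429-300),sr(607,472-300)],.035))
print("board end gap", world(c,[q(603,0),q(655,300)],.034))
w=snapshot("wrist");np.save("w1.npy",w);save("w1.png",cv2.resize(w,(800,600),interpolation=cv2.INTER_CUBIC))
r=read_state();print(r["joint_positions"],r["tool_pos"])
E
```

```text
time: 1.35
tool_pos: [0.4902, -0.292, 0.2613]
tcp_rot: [[0.01, 1.0, -0.0], [1.0, -0.01, 0.0], [0.0, -0.0, -1.0]]
ft_force: [1.0, 0.1, 0.1]
grip_width: 1.0
gripper_force: 0.0
cam [[0.55832719 0.02658533 0.035     ]
 [0.56714063 0.02837579 0.035     ]
 [0.5495417  0.02438943 0.035     ]] [[0.55690633 0.02497631 0.035     ]
 [0.5482821  0.02373211 0.035     ]
 [0.56557781 0.02664195 0.035     ]]
board end gap [[ 0.6264744   0.0026848   0.034     ]
 [ 0.50035686 -0.01997703  0.034     ]]
[-6.01438320e-01  3.25424098e-01  1.41767793e+00 -9.61347712e-06
  1.39856050e+00 -5.91376391e-01] [ 0.4902449  -0.29204425  0.26131577]
```

View pics/w1.png

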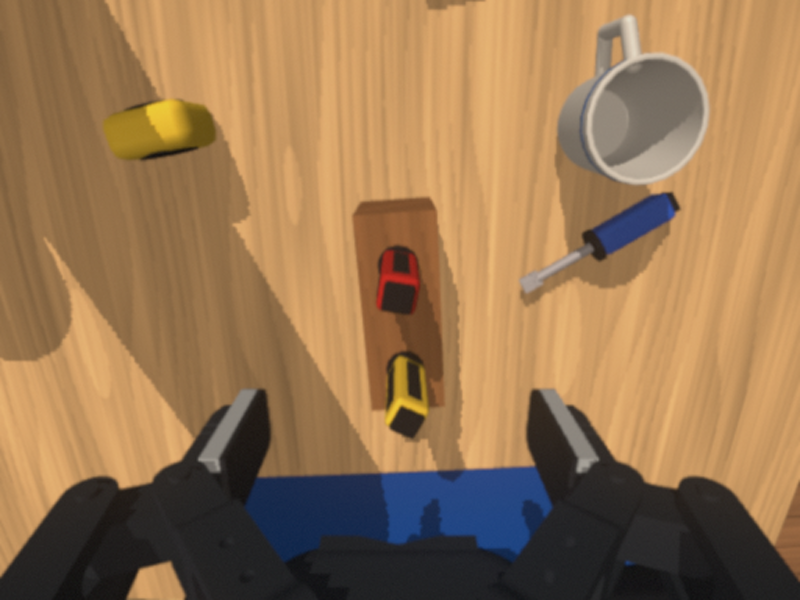

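Wrist view: red cap centred at about (398,297), yellow cap (407,420), stand top corners at about (354,214), (437,209), (443,404), (372,409). I'll convert these and also check the cap outline numerically.

Run:
```python
from h import *
c=calibration("wrist"); w=np.load("w1.npy"); k=1/1.5625
g=lambda *p:[((u+.5)*k-.5,(v+.5)*k-.5) for u,v in p]
print("cap",world(c,g((385,283),(417,284),(414,314),(380,311)),.158), world(c,g((398.5,298)),.158))
print("stand",world(c,g((354,214),(437,209),(443,404),(372,409)),.08))
x0,y0,x1,y1=220,120,300,290
save("w1c.png",cv2.resize(w[120:290,210:300],None,fx=3.5,fy=3.5,interpolation=cv2.INTER_CUBIC))
hsv=cv2.cvtColor(w,cv2.COLOR_RGB2HSV).astype(int)
m=(((hsv[...,0]<6)|(hsv[...,0]>173))&(hsv[...,1]>170)&(hsv[...,2]>90)).astype(np.uint8); m[:140]=0;m[230:]=0;m[:,:230]=0;m[:,290:]=0
# silhouette fit: search driver x,y,yaw so that projected 24x24 handle box matches red+cap mask
dark=((hsv[...,2]<70)).astype(np.uint8); dark[:150]=0;dark[215:]=0;dark[:,:235]=0;dark[:,275:]=0
M=cv2.morphologyEx(((m|dark)>0).astype(np.uint8),cv2.MORPH_CLOSE,np.ones((3,3)))
print(M.sum(),np.argwhere(M).min(0),np.argwhere(M).max(0))
from scipy.optimize import minimize
def sil(p):
    x,y,a=p; P=[]
    for z in(.086,.158):
        for sx,sy in((1,1),(1,-1),(-1,-1),(-1,1)):
            h=.012; P.append([x+h*(sx*np.cos(a)-sy*np.sin(a)),y+h*(sx*np.sin(a)+sy*np.cos(a)),z])
    t=np.linspace(0,6.283,24)
    C=[[x+.015*np.cos(q),y+.015*np.sin(q),zz] for q in t for zz in(.08,.086)]
    im=np.zeros((384*4,512*4),np.uint8)
    for Q in(P,C):
        h=cv2.convexHull(((pix(c,Q)+.5)*4*16-8).astype(np.int32)); cv2.fillConvexPoly(im,h,255,shift=4)
    return cv2.resize(im,(512,384),interpolation=cv2.INTER_AREA)/255.
f=lambda p:((sil(p)-M)[140:230,225:295]**2).sum()
best=min((minimize(f,[.49,-.292,a],method="Nelder-Mead",options=dict(initial_simplex=[[.49,-.292,a],[.494,-.292,a],[.49,-.288,a],[.49,-.292,a+.15]],xatol=1e-5)) for a in(-.2,0,.2)),key=lambda r:r.fun)
print(best.x,best.fun)
```

```text
cap [[ 0.48308317 -0.28213926  0.158     ]
 [ 0.50108621 -0.28288377  0.158     ]
 [ 0.4994451  -0.30094347  0.158     ]
 [ 0.47990713 -0.2989296   0.158     ]] [[ 0.49060188 -0.29112569  0.158     ]]
stand [[ 0.45955197 -0.25492995  0.08      ]
 [ 0.51807545 -0.25193737  0.08      ]
 [ 0.52601658 -0.40974711  0.08      ]
 [ 0.46789277 -0.41395485  0.08      ]]
955 [158 241] [200 268]
[ 0.49009104 -0.28828654 -0.07491264] 234.25642445213384
```

View pics/w1c.png

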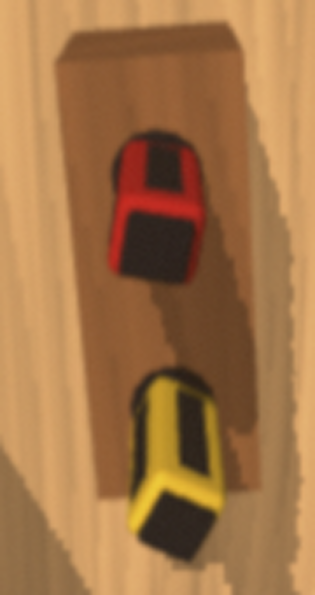

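Driver at about (0.4906, -0.291), handle yaw about -0.12 rad, consistent with the hole position from the stand corners. Descending and gripping.

```bash
python3 -m handwheel '[0.3,0.001,0,0.04,6, 0.3,0.001,0,0.08,6, 0.3,0.001,0,0.115,6, 0.3,0.001,0,0.14,6, 0.3,0.001,0,0.155,6, 0.3,0.001,0,0.161,6, 0.3,0.001,0,0.161,6, 1,0.001,0,0.161,6, 1,0.001,0,0.161,6, 1,0.001,0,0.161,6, 1,0.001,0,0.161,6, 1,0.001,0,0.161,6, 1,0.001,0,0.161,6, 1,0.001,0,0.161,6, 1,0.001,0,0.161,6]' 80
```

```text
time: 2.9
tool_pos: [0.4914, -0.2906, 0.1015]
tcp_rot: [[0.112, 0.994, 0.002], [0.994, -0.112, -0.001], [-0.001, 0.002, -1.0]]
ft_force: [-0.9, 0.7, 5.7]
grip_width: 0.27
gripper_force: 78.3
```

```bash
python3 -m handwheel '[1,0,0,-0.01,0, 1,0,0,-0.025,0, 1,0,0,-0.045,0, 1,0,0,-0.07,0, 1,0,0,-0.095,0, 1,0,0,-0.115,0, 1,0,0,-0.12,0, 1,0,0,-0.12,0, 1,0,0,-0.12,0]'
python3 - <<'E'
from h import *
r=read_state();print(r["joint_positions"],r["tool_pos"],r["moment"],r["ft_force"])
a=snapshot("scene");b=snapshot("wrist");np.savez("im2.npz",a=a,b=b)
c=calibration("scene")
u,v=pix(c,[r["tool_pos"]])[0].astype(int);print(u,v)
p=pix(calibration("wrist"),[np.array(r["tool_pos"])-[0,0,.09]])[0].astype(int);print(p)
x0=max(0,u-50);y0=max(0,v-45)
A=cv2.resize(a[y0:y0+100,x0:x0+100],(400,400),interpolation=cv2.INTER_CUBIC)
q0=max(0,p[1]-60);B=cv2.resize(b[q0:q0+100,p[0]-50:p[0]+50],(400,400),interpolation=cv2.INTER_CUBIC)
print(x0,y0,q0,p[0]-50)
save("lift.png",np.hstack([A,B]))
E
```

```text
time: 3.8
tool_pos: [0.4906, -0.2901, 0.2192]
tcp_rot: [[0.112, 0.994, -0.001], [0.994, -0.112, 0.001], [0.001, -0.001, -1.0]]
ft_force: [-0.4, 0.7, -1.3]
grip_width: 0.272
gripper_force: 78.3
[-5.98276064e-01  3.54748914e-01  1.47698244e+00  5.72301646e-05
  1.31144971e+00 -4.86236012e-01] [ 0.4905917 -0.2900819  0.2192236] [0.04554808 0.04989396 0.02036227] [-0.35708367  0.71044008 -1.30799435]
181 84
[254 196]
131 39 136 204
```

View pics/lift.png

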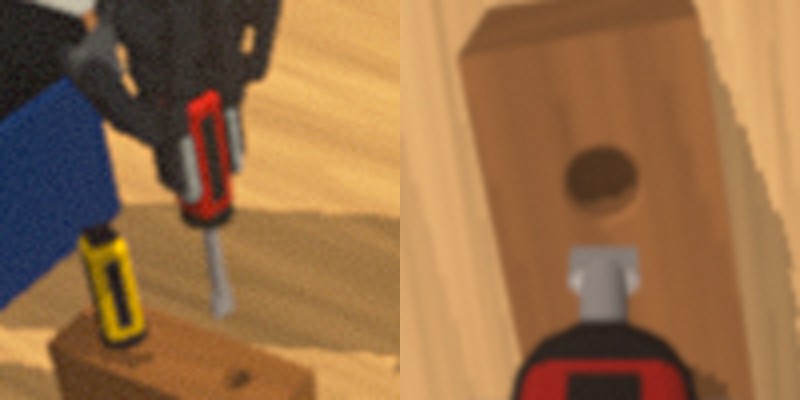

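Wrist crop: the blade is held straight, its tip edge at (604,247) and its wide direction along the closing line (tool y). The free hole is at (601,180). Tip is about 89.5 mm below the TCP. Moving over the open cam.

```bash
python3 -m handwheel '[1,0.03,0.003,0,0, 1,0.07,0.007,0,0, 1,0.11,0.011,0,-4, 1,0.15,0.015,0,-8, 1,0.19,0.019,0,-12, 1,0.23,0.023,0,-16, 1,0.27,0.027,0,-18, 1,0.30,0.03,0,-18, 1,0.32,0.0316,0,-18, 1,0.3217,0.0316,0,-18, 1,0.3217,0.0316,0,-18, 1,0.3217,0.0316,0,-18, 1,0.3217,0.0316,0,-18]'
python3 - <<'E'
from h import *
d=np.load("im2.npz")
r=read_state();c=calibration("wrist");b=snapshot("wrist");np.save("w3.npy",b)
p=pix(c,[[.558,.026,.035]])[0].astype(int);print(p)
x0,y0=p[0]-32,max(0,p[1]-32)
print(x0,y0,"tip pred",pix(c,[np.array(r["tool_pos"])-[0,0,.0895]]))
save("cam.png",cv2.resize(b[y0:y0+96,x0:x0+64],(400,600),interpolation=cv2.INTER_CUBIC))
E
```

```text
time: 5.2
tool_pos: [0.5582, 0.0249, 0.2202]
tcp_rot: [[-0.2, 0.98, -0.0], [0.98, 0.2, -0.0], [-0.0, -0.0, -1.0]]
ft_force: [0.0, 0.6, 0.0]
grip_width: 0.271
gripper_force: 78.3
[254 167]
222 135 tip pred [[254.20560435 196.86281845]]
```

View pics/cam.png

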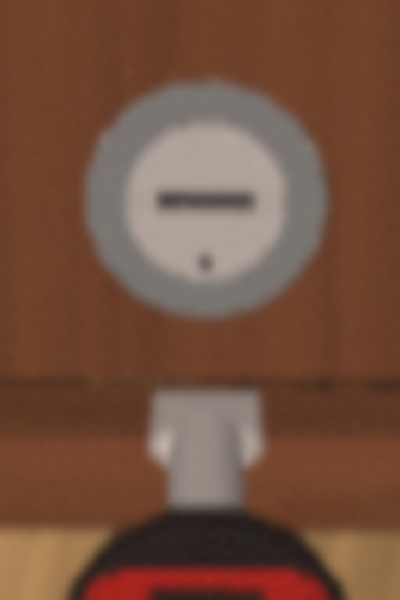

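The cam is at crop (206,199) with its slot parallel to the image's x axis, and the blade tip edge is at (206,390), also parallel. I'll compute the offset and angle.

Run:
```python
from h import *
b=np.load("w3.npy");c=calibration("wrist");r=read_state()
g=cv2.cvtColor(b,cv2.COLOR_RGB2GRAY).astype(float)
roi=g[155:172,243:268];w=np.clip(110-roi,0,None)
ys,xs=np.mgrid[155:172,243:268]
# slot only: largest central rows
w[(ys>171)]=0
w[(np.abs(ys-166.4)>3.5)]=0
cx,cy=(w*xs).sum()/w.sum(),(w*ys).sum()/w.sum()
C=np.cov(np.vstack([xs.ravel(),ys.ravel()]),aweights=w.ravel());e,v=np.linalg.eigh(C);d=v[:,1]
P=world(c,[(cx,cy),(cx+8*d[0],cy+8*d[1]),(cx-8*d[0],cy-8*d[1])],.035)
D=P[1]-P[2];print(cx,cy,P[0],"slot ang",np.degrees(np.arctan(D[1]/D[0])))
# flange circle
m=cv2.inRange(b,(90,90,90),(255,255,255)); m[:140]=0;m[190:]=0
cn=max(cv2.findContours(m,cv2.RETR_EXTERNAL,cv2.CHAIN_APPROX_NONE)[0],key=cv2.contourArea);el=cv2.fitEllipse(cn);print(el,world(c,[el[0]],.0345))
R=np.array(r["tcp_rot"]);print("blade ang",np.degrees(np.arctan2(R[1,1],R[0,1])),r["tool_pos"],"shift tool",R.T@(P[0]-r["tool_pos"]))
d=np.load("im2.npz")
print("mom",r["moment"])
# tip consistency
print("tip world", world(c,[(254.5,196.9)],r["tool_pos"][2]-.0895))
```

```text
254.17828200972448 166.56564019448948 [0.55769304 0.02691204 0.035     ] slot ang 11.088913254877552
((94.47771453857422, 164.57032775878906), (54.26631164550781, 255.9932403564453), 90.10641479492188) [[ 0.37437298 -0.0079242   0.0345    ]]
blade ang 11.510314149433356 [0.55823831 0.02496242 0.22025414] shift tool [ 2.02567816e-03 -1.38700900e-04  1.85254078e-01]
mom [ 0.01448803  0.00037543 -0.05543514]
tip world [[0.55849461 0.02499699 0.13075414]]
```

```bash
python3 -m handwheel '[1,0.002,0,0.02,-0.4, 1,0.002,0,0.045,-0.4, 1,0.002,0,0.065,-0.4, 1,0.002,0,0.08,-0.4, 1,0.002,0,0.085,-0.4, 1,0.002,0,0.085,-0.4, 1,0.002,0,0.085,-0.4, 1,0.002,0,0.085,-0.4]'
python3 - <<'E'
from h import *
r=read_state();c=calibration("wrist");b=snapshot("wrist");np.save("w4.npy",b)
R=np.array(r["tcp_rot"]);t=np.array(r["tool_pos"])
print(r["tool_pos"],r["moment"],"tip",pix(c,[t-[0,0,.0895],t-[0,0,.0895]+.007*R[:,1],t-[0,0,.0895]-.007*R[:,1]]),"cam",pix(c,[[.5577,.0269,.035]]))
save("cam4.png",cv2.resize(b[150:230,215:295],(600,600),interpolation=cv2.INTER_CUBIC))
E
```

```text
time: 6.05
tool_pos: [0.5583, 0.0277, 0.1362]
tcp_rot: [[-0.207, 0.978, 0.001], [0.978, 0.207, -0.0], [-0.0, 0.001, -1.0]]
ft_force: [0.2, 0.1, -0.7]
grip_width: 0.27
gripper_force: 78.4
[0.5582656  0.02767629 0.13622727] [ 0.02603542 -0.00254147 -0.01511957] tip [[253.97790332 196.81445478]
 [262.25997488 196.82440457]
 [245.69576095 196.80406911]] cam [[253.17491677 192.91619609]]
```

View pics/cam4.png

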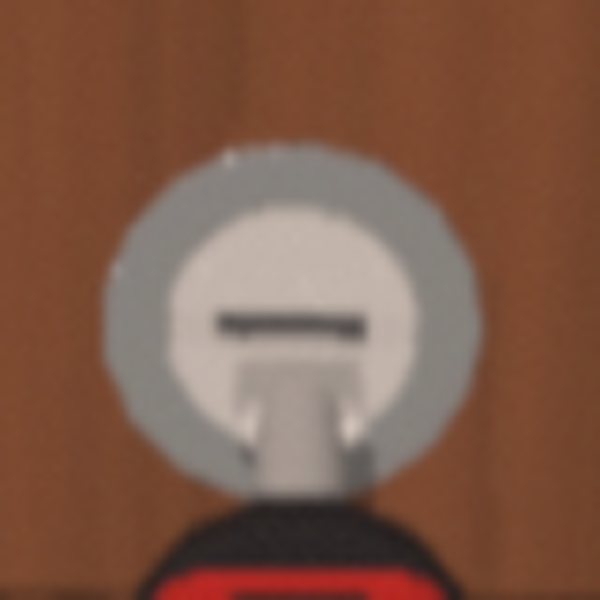

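Slot centre at (291,325), tip edge at (299,358). After parallax, the remaining shift is about -0.7 mm in tool x, -0.7 mm in tool y and +1°. Lowering gently.

```bash
python3 -m handwheel '[1,-0.0007,-0.0007,0,1, 1,-0.0007,-0.0007,0.004,1, 1,-0.0007,-0.0007,0.008,1, 1,-0.0007,-0.0007,0.01,1, 1,-0.0007,-0.0007,0.0115,1, 1,-0.0007,-0.0007,0.013,1, 1,-0.0007,-0.0007,0.014,1, 1,-0.0007,-0.0007,0.014,1, 1,-0.0007,-0.0007,0.014,1]'
```

```text
time: 7.0
tool_pos: [0.5573, 0.027, 0.1213]
tcp_rot: [[-0.19, 0.982, -0.0], [0.982, 0.19, 0.0], [0.0, -0.0, -1.0]]
ft_force: [-0.7, 1.8, -1.1]
grip_width: 0.269
gripper_force: 78.4
```

```bash
cat > m.py <<'E'
from h import *
import sys
n=int(sys.argv[1]) if len(sys.argv)>1 else 4
L=[];F=[]
for i in range(n):
    r=read_state();L.append(r["moment"]);F.append(r["ft_force"]);snapshot("wrist")
r=read_state();L.append(r["moment"]);F.append(r["ft_force"]);L=np.array(L);F=np.array(F);R=np.array(r["tcp_rot"])
print("t",round(r["time"],2),"mz",np.round(L[:,2],3),"mean",L[:,2].mean().round(4),"F",F.mean(0).round(2),"tcp",np.round(r["tool_pos"],4),"ang",np.degrees(np.arctan2(R[1,1],R[0,1])).round(2),"q6",np.round(r["joint_positions"][5],3))
E
python3 -m handwheel '[1,0,0,0.001,0, 1,0,0,0.0017,0, 1,0,0,0.0017,0]'; python3 m.py 8
```

```text
time: 7.3
tool_pos: [0.5574, 0.027, 0.1195]
tcp_rot: [[-0.19, 0.982, 0.0], [0.982, 0.19, 0.0], [0.0, 0.0, -1.0]]
ft_force: [-0.2, -0.4, -2.0]
grip_width: 0.269
gripper_force: 78.4
t 7.7 mz [-0.016 -0.032  0.068 -0.001  0.004  0.018 -0.015 -0.023 -0.006] mean -0.0004 F [-0.05  1.13 -1.57] tcp [0.5573 0.027  0.1196] ang 10.98 q6 -0.209
```

```bash
python3 -m handwheel '[1,0,0,0,4, 1,0,0,0,8, 1,0,0,0,12, 1,0,0,0,16, 1,0,0,0,20, 1,0,0,0,24, 1,0,0,0,28, 1,0,0,0,32, 1,0,0,0,36, 1,0,0,0,40, 1,0,0,0,43, 1,0,0,0,45, 1,0,0,0,45]'; python3 m.py 6
```

```text
time: 9.0
tool_pos: [0.558, 0.0272, 0.1199]
tcp_rot: [[0.56, 0.829, 0.002], [0.829, -0.56, 0.0], [0.001, 0.001, -1.0]]
ft_force: [4.0, 3.7, -2.0]
grip_width: 0.274
gripper_force: 78.4
t 9.3 mz [ 0.074 -0.03   0.063  0.023  0.004  0.014  0.058] mean 0.0294 F [ 4.28  3.46 -2.01] tcp [0.5579 0.0271 0.1199] ang -33.95 q6 0.575
```

```bash
python3 -m handwheel '[1,0.0004,0,0,3, 1,0.0004,0,0,6, 1,0.0004,0,0,6, 1,0.0004,0,0,6]'; python3 m.py 5
```

```text
time: 9.7
tool_pos: [0.5579, 0.0273, 0.1199]
tcp_rot: [[0.641, 0.767, 0.001], [0.767, -0.641, 0.0], [0.001, 0.001, -1.0]]
ft_force: [4.2, 2.8, -0.4]
grip_width: 0.273
gripper_force: 78.6
t 9.95 mz [0.04  0.033 0.078 0.051 0.021 0.085] mean 0.0514 F [ 4.15  2.79 -0.72] tcp [0.5579 0.0273 0.1199] ang -39.91 q6 0.68
```

```bash
python3 -m handwheel '[1,0.0003,0,0,3, 1,0.0004,0,0,6, 1,0.0004,0,0,6, 1,0.0004,0,0,6]'; python3 m.py 5;  python3 -m handwheel '[1,0.0003,0,0,3, 1,0.0003,0,0,6, 1,0.0003,0,0,6, 1,0.0003,0,0,6]'; python3 m.py 5
```

```text
time: 10.35
tool_pos: [0.558, 0.0276, 0.1197]
tcp_rot: [[0.718, 0.696, 0.0], [0.696, -0.718, 0.0], [0.0, 0.0, -1.0]]
ft_force: [5.0, 2.3, 0.1]
grip_width: 0.268
gripper_force: 78.7
t 10.6 mz [-0.034  0.017  0.007  0.041  0.048  0.043] mean 0.0205 F [4.47 2.02 0.32] tcp [0.5579 0.0276 0.1197] ang -45.97 q6 0.786
time: 11.0
tool_pos: [0.5581, 0.0278, 0.1196]
tcp_rot: [[0.787, 0.617, 0.0], [0.617, -0.787, -0.0], [0.0, 0.0, -1.0]]
ft_force: [5.1, 1.5, 0.4]
grip_width: 0.269
gripper_force: 78.7
t 11.25 mz [0.043 0.052 0.037 0.024 0.051 0.052] mean 0.0431 F [4.59 2.03 0.18] tcp [0.5581 0.0278 0.1196] ang -51.99 q6 0.892
```

```bash
python3 -m handwheel '[1,0,0,0,0, 1,0.0006,0,0,0, 1,0.0006,0,0,0, 1,0.0006,0,0,0]' 120; python3 m.py 3
```

```text
time: 11.65
tool_pos: [0.5583, 0.0281, 0.1194]
tcp_rot: [[0.788, 0.615, -0.001], [0.615, -0.788, -0.0], [-0.001, -0.0, -1.0]]
ft_force: [2.1, 0.6, -0.1]
grip_width: 0.265
gripper_force: 117.5
t 11.8 mz [ 0.034 -0.014  0.044  0.027] mean 0.0226 F [ 1.64  1.42 -0.35] tcp [0.5583 0.0281 0.1195] ang -52.02 q6 0.893
```

```bash
python3 -m handwheel '[1,0.0002,0,0,2, 1,0.0003,0,0,4, 1,0.0003,0,0,4, 1,0.0003,0,0,4]'; python3 m.py 4;python3 -m handwheel '[1,0.0001,0,0,2, 1,0.0001,0,0,3, 1,0.0001,0,0,3, 1,0.0001,0,0,3]'; python3 m.py 4
```

```text
time: 12.2
tool_pos: [0.5586, 0.0282, 0.1195]
tcp_rot: [[0.829, 0.56, -0.0], [0.56, -0.829, -0.0], [-0.0, -0.0, -1.0]]
ft_force: [1.0, 0.9, -1.3]
grip_width: 0.265
gripper_force: 117.5
t 12.4 mz [-0.007 -0.003  0.035  0.031  0.022] mean 0.0157 F [ 1.14  0.16 -0.86] tcp [0.5586 0.0283 0.1194] ang -55.99 q6 0.962
time: 12.8
tool_pos: [0.5588, 0.0283, 0.1195]
tcp_rot: [[0.857, 0.515, -0.0], [0.515, -0.857, -0.0], [-0.0, -0.0, -1.0]]
ft_force: [0.4, -1.5, -0.8]
grip_width: 0.265
gripper_force: 117.4
t 13.0 mz [ 0.     0.036  0.005 -0.044  0.034] mean 0.006 F [ 1.35 -1.22 -1.75] tcp [0.5588 0.0283 0.1195] ang -59.0 q6 1.015
```

```bash
for i in 1 2; do :; done; python3 -m handwheel '[1,0,0,0,2, 1,0,0,0,3, 1,0,0,0,3, 1,0,0,0,3]'; python3 m.py 5;python3 -m handwheel '[1,0,0,0,2, 1,0,0,0,3, 1,0,0,0,3, 1,0,0,0,3]'; python3 m.py 5
```

```text
time: 13.4
tool_pos: [0.5588, 0.0283, 0.1195]
tcp_rot: [[0.883, 0.47, -0.0], [0.47, -0.883, -0.0], [-0.0, 0.0, -1.0]]
ft_force: [1.4, -1.2, -4.0]
grip_width: 0.263
gripper_force: 117.5
t 13.65 mz [0.055 0.007 0.057 0.061 0.004 0.062] mean 0.0412 F [ 1.77 -1.82 -3.39] tcp [0.5588 0.0284 0.1196] ang -62.01 q6 1.068
time: 14.05
tool_pos: [0.5589, 0.0283, 0.1196]
tcp_rot: [[0.906, 0.423, 0.0], [0.423, -0.906, -0.0], [0.0, 0.0, -1.0]]
ft_force: [2.3, -2.7, -4.6]
grip_width: 0.269
gripper_force: 117.5
t 14.3 mz [ 0.03  -0.002 -0.007  0.031  0.046  0.04 ] mean 0.0231 F [ 2.84 -2.59 -3.94] tcp [0.5589 0.0284 0.1196] ang -65.01 q6 1.12
```

```bash
python3 -m handwheel '[1,0,0,0,2, 1,0,0,0,3, 1,0,0,0,3]'; python3 m.py 5;python3 -m handwheel '[1,0,0,0,2, 1,0,0,0,3, 1,0,0,0,3]'; python3 m.py 5
python3 - <<'E'
from h import *
b=snapshot("wrist");a=snapshot("scene");b0=np.load("w4.npy");t=snapshot("top")
a0=np.load("im0.npz")["a"];t0=np.load("im0.npz")["b"]
f=lambda im,x,y,w,h:cv2.resize(im[y:y+h,x:x+w],(400,300),interpolation=cv2.INTER_CUBIC)
save("mid.png",np.vstack([np.hstack([f(b0,200,150,120,90),f(b,200,150,120,90)]),np.hstack([f(a0,255,190,80,60),f(a,255,190,80,60)])]))
E
```

```text
time: 14.6
tool_pos: [0.5589, 0.0283, 0.1196]
tcp_rot: [[0.927, 0.374, 0.0], [0.374, -0.927, -0.0], [0.0, 0.0, -1.0]]
ft_force: [3.0, -2.5, -3.1]
grip_width: 0.267
gripper_force: 117.5
t 14.85 mz [ 0.078  0.017  0.036 -0.017  0.068  0.047] mean 0.0381 F [ 3.23 -3.14 -3.67] tcp [0.5589 0.0284 0.1196] ang -68.0 q6 1.172
time: 15.15
tool_pos: [0.5589, 0.0283, 0.1196]
tcp_rot: [[0.946, 0.325, 0.0], [0.325, -0.946, -0.0], [0.0, 0.0, -1.0]]
ft_force: [4.2, -2.6, -4.7]
grip_width: 0.27
gripper_force: 117.5
t 15.4 mz [-0.038  0.053  0.03   0.107  0.015  0.069] mean 0.0393 F [ 3.73 -3.66 -4.13] tcp [0.559  0.0283 0.1197] ang -71.0 q6 1.225
```

View pics/mid.png

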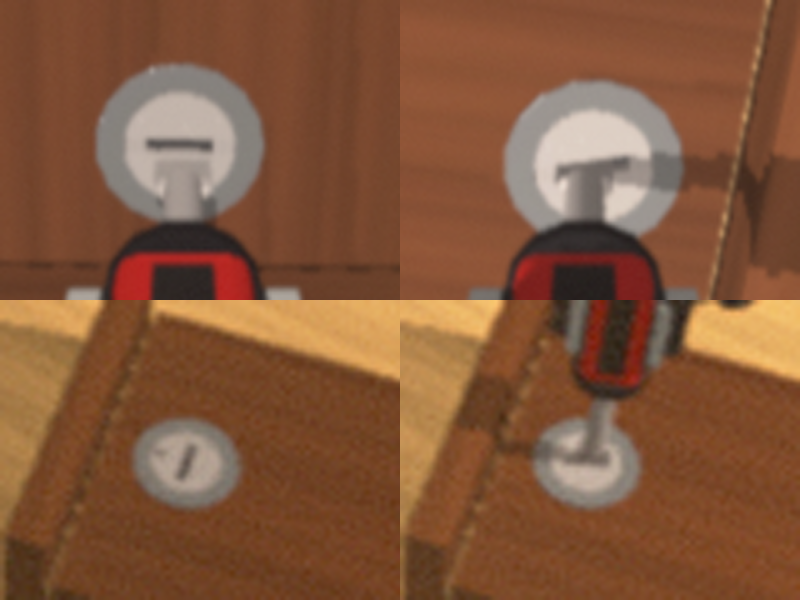

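Bottom and top pairs show the cam before and now. It has turned about 73°, with the slot lagging the blade by about 9° from play, and the panel gap is still visible. The blade sits about 1 mm off-centre along tool -y. I'll recentre it and keep turning.

```bash
python3 -m handwheel '[1,0.0002,0.0005,0,1, 1,0.0002,0.001,0,2, 1,0.0002,0.001,0,3, 1,0.0002,0.001,0,3]'; python3 m.py 5;python3 -m handwheel '[1,0.0001,0,0,1, 1,0.0001,0,0,2, 1,0.0001,0,0,3, 1,0.0001,0,0,3]'; python3 m.py 5
```

```text
time: 15.95
tool_pos: [0.5593, 0.0278, 0.1196]
tcp_rot: [[0.962, 0.275, -0.0], [0.275, -0.962, 0.0], [-0.0, -0.001, -1.0]]
ft_force: [2.7, 1.0, -2.9]
grip_width: 0.261
gripper_force: 117.9
t 16.2 mz [ 0.055  0.017  0.018 -0.017  0.029 -0.017] mean 0.0141 F [ 1.9   1.19 -2.7 ] tcp [0.5593 0.0277 0.1196] ang -74.01 q6 1.276
time: 16.6
tool_pos: [0.5595, 0.0276, 0.1196]
tcp_rot: [[0.975, 0.224, 0.0], [0.224, -0.975, 0.0], [0.0, -0.0, -1.0]]
ft_force: [1.2, 2.0, -1.8]
grip_width: 0.264
gripper_force: 118.0
t 16.85 mz [0.012 0.053 0.105 0.07  0.082 0.097] mean 0.0698 F [ 1.31  1.83 -2.37] tcp [0.5595 0.0275 0.1196] ang -77.02 q6 1.328
```

```bash
python3 -m handwheel '[1,0.0001,0,0,1, 1,0.0001,0,0,2, 1,0.0001,0,0,2]'; python3 m.py 5;python3 -m handwheel '[1,0.0001,0,0,1, 1,0.0001,0,0,2, 1,0.0001,0,0,2]'; python3 m.py 5
```

```text
time: 17.15
tool_pos: [0.5596, 0.0276, 0.1196]
tcp_rot: [[0.982, 0.189, -0.0], [0.189, -0.982, 0.0], [-0.0, -0.0, -1.0]]
ft_force: [1.9, 2.4, -3.3]
grip_width: 0.262
gripper_force: 118.0
t 17.4 mz [0.093 0.103 0.114 0.099 0.011 0.083] mean 0.0838 F [ 1.16  1.76 -2.76] tcp [0.5595 0.0276 0.1196] ang -79.01 q6 1.363
time: 17.7
tool_pos: [0.5597, 0.0275, 0.1196]
tcp_rot: [[0.988, 0.155, -0.0], [0.155, -0.988, -0.0], [-0.0, 0.0, -1.0]]
ft_force: [0.3, 1.1, -3.2]
grip_width: 0.26
gripper_force: 118.0
t 17.95 mz [0.142 0.092 0.066 0.057 0.114 0.111] mean 0.097 F [ 1.12  1.46 -2.8 ] tcp [0.5597 0.0276 0.1196] ang -81.01 q6 1.398
```

```bash
python3 -m handwheel '[1,0,0,0,1, 1,0,0,0,1.5, 1,0,0,0,1.5]'; python3 m.py 6;python3 -m handwheel '[1,0,0,0,1, 1,0,0,0,1, 1,0,0,0,1]'; python3 m.py 6
```

```text
time: 18.25
tool_pos: [0.5597, 0.0275, 0.1196]
tcp_rot: [[0.992, 0.13, 0.0], [0.13, -0.992, -0.0], [0.0, 0.0, -1.0]]
ft_force: [1.6, -0.2, -3.3]
grip_width: 0.261
gripper_force: 118.0
t 18.55 mz [0.15  0.099 0.062 0.059 0.089 0.098 0.096] mean 0.0934 F [ 1.95  0.06 -2.68] tcp [0.5597 0.0275 0.1196] ang -82.52 q6 1.424
time: 18.85
tool_pos: [0.5597, 0.0276, 0.1196]
tcp_rot: [[0.994, 0.113, 0.0], [0.113, -0.994, -0.0], [0.0, 0.0, -1.0]]
ft_force: [2.4, 0.1, -3.5]
grip_width: 0.264
gripper_force: 118.0
t 19.15 mz [0.084 0.117 0.08  0.087 0.093 0.123 0.103] mean 0.0981 F [ 2.02 -0.25 -3.03] tcp [0.5597 0.0276 0.1196] ang -83.52 q6 1.442
```

```bash
python3 -m handwheel '[1,0.0001,0,0,0.5, 1,0.0001,0,0,1, 1,0.0001,0,0,1]'; python3 m.py 5;python3 -m handwheel '[1,0.0001,0,0,0.5, 1,0.0001,0,0,1, 1,0.0001,0,0,1]'; python3 m.py 5
```

```text
time: 19.45
tool_pos: [0.5598, 0.0276, 0.1196]
tcp_rot: [[0.995, 0.095, -0.0], [0.095, -0.995, -0.0], [-0.0, 0.0, -1.0]]
ft_force: [1.3, -1.1, -2.3]
grip_width: 0.268
gripper_force: 118.0
t 19.7 mz [0.115 0.137 0.142 0.054 0.121 0.072] mean 0.1067 F [ 1.84 -0.83 -2.89] tcp [0.5598 0.0276 0.1196] ang -84.52 q6 1.459
time: 20.0
tool_pos: [0.5598, 0.0276, 0.1196]
tcp_rot: [[0.997, 0.078, -0.0], [0.078, -0.997, -0.0], [-0.0, 0.0, -1.0]]
ft_force: [1.1, -1.4, -2.6]
grip_width: 0.267
gripper_force: 118.0
t 20.25 mz [0.08  0.114 0.096 0.091 0.094 0.137] mean 0.102 F [ 1.24 -1.36 -2.6 ] tcp [0.5598 0.0276 0.1196] ang -85.52 q6 1.477
```

```bash
python3 -m handwheel '[1,0.0001,0,0,0.5, 1,0.0001,0,0,1, 1,0.0001,0,0,1]'; python3 m.py 5
```

```text
time: 20.55
tool_pos: [0.5599, 0.0276, 0.1196]
tcp_rot: [[0.998, 0.06, -0.0], [0.06, -0.998, -0.0], [-0.0, 0.0, -1.0]]
ft_force: [2.3, -2.0, -2.0]
grip_width: 0.263
gripper_force: 118.0
t 20.8 mz [0.1   0.088 0.134 0.074 0.081 0.132] mean 0.1014 F [ 1.49 -1.88 -2.52] tcp [0.5599 0.0276 0.1196] ang -86.52 q6 1.494
```

```bash
python3 -m handwheel '[1,0,0,0,0.5, 1,0,0,0,1, 1,0,0,0,1]'|head -1; python3 m.py 5
```

```text
time: 21.1
t 21.35 mz [0.074 0.123 0.024 0.11  0.101 0.149] mean 0.0968 F [ 1.46 -2.2  -2.81] tcp [0.56   0.0276 0.1196] ang -87.52 q6 1.511
```

```bash
python3 -m handwheel '[1,0,0,0,0.5, 1,0,0,0,1, 1,0,0,0,1]'|head -1; python3 m.py 5
```

```text
time: 21.65
t 21.9 mz [0.091 0.129 0.096 0.091 0.145 0.1  ] mean 0.1086 F [ 1.55 -2.86 -2.27] tcp [0.56   0.0276 0.1196] ang -88.52 q6 1.529
```

```bash
python3 -m handwheel '[1,0,0,0,0.5, 1,0,0,0,1, 1,0,0,0,1]'|head -1; python3 m.py 5
```

```text
time: 22.2
t 22.45 mz [0.129 0.114 0.125 0.109 0.102 0.096] mean 0.1126 F [ 1.67 -2.76 -2.68] tcp [0.5599 0.0276 0.1196] ang -89.52 q6 1.546
```

```bash
python3 -m handwheel '[1,0,0,0,0.5, 1,0,0,0,1, 1,0,0,0,1]'|head -1; python3 m.py 5
```

```text
time: 22.75
t 23.0 mz [0.095 0.075 0.133 0.092 0.142 0.098] mean 0.1059 F [ 1.7  -3.28 -2.9 ] tcp [0.56   0.0276 0.1196] ang -90.52 q6 1.564
```

```bash
python3 -m handwheel '[1,0,0,0,0.5, 1,0,0,0,1, 1,0,0,0,1]'|head -1; python3 m.py 5
```

```text
time: 23.3
t 23.55 mz [0.155 0.104 0.108 0.097 0.133 0.108] mean 0.1174 F [ 2.16 -3.98 -3.15] tcp [0.56   0.0276 0.1196] ang -91.52 q6 1.581
```

```bash
python3 -m handwheel '[1,0.0001,0.0003,0,0.5, 1,0.0001,0.0003,0,1, 1,0.0001,0.0003,0,1]'|head -1; python3 m.py 5
```

```text
time: 23.85
t 24.1 mz [0.071 0.147 0.117 0.13  0.116 0.12 ] mean 0.1168 F [ 2.1  -1.69 -2.88] tcp [0.56   0.0274 0.1196] ang -92.52 q6 1.598
```

```bash
python3 -m handwheel '[1,0,0.0002,0,0.5, 1,0,0.0002,0,1, 1,0,0.0002,0,1]'|head -1; python3 m.py 5
```

```text
time: 24.4
t 24.65 mz [0.106 0.106 0.089 0.065 0.125 0.096] mean 0.0977 F [ 1.82 -0.   -2.84] tcp [0.56   0.0272 0.1196] ang -93.52 q6 1.615
```

```bash
python3 -m handwheel '[1,0,0,0,0.5, 1,0,0,0,1, 1,0,0,0,1]'|head -1; python3 m.py 5
```

```text
time: 24.95
t 25.2 mz [0.057 0.082 0.109 0.099 0.048 0.071] mean 0.0775 F [ 2.28  0.57 -2.89] tcp [0.56   0.0271 0.1196] ang -94.52 q6 1.633
```

```bash
python3 -m handwheel '[1,0,0,0,0.5, 1,0,0,0,1, 1,0,0,0,1]'|head -1; python3 m.py 5
```

```text
time: 25.5
t 25.75 mz [0.057 0.104 0.115 0.08  0.12  0.075] mean 0.0919 F [ 2.18  0.51 -3.45] tcp [0.56   0.0271 0.1196] ang -95.52 q6 1.65
```

```bash
python3 -m handwheel '[1,0,0,0,0.5, 1,0,0,0,1, 1,0,0,0,1]'|head -1; python3 m.py 5
```

```text
time: 26.05
t 26.3 mz [0.08  0.131 0.099 0.085 0.128 0.163] mean 0.1146 F [ 2.48 -0.24 -3.22] tcp [0.56   0.0271 0.1196] ang -96.52 q6 1.668
```

```bash
python3 -m handwheel '[1,0,0,0,0.5, 1,0,0,0,1, 1,0,0,0,1]'|head -1; python3 m.py 5
```

```text
time: 26.6
t 26.85 mz [0.147 0.124 0.141 0.103 0.096 0.146] mean 0.1263 F [ 2.27 -0.26 -3.26] tcp [0.56   0.0271 0.1196] ang -97.52 q6 1.685
```

```bash
python3 -m handwheel '[1,0,0,0,0.4, 1,0,0,0,0.7, 1,0,0,0,0.7]'|head -1; python3 m.py 7
```

```text
time: 27.15
t 27.5 mz [0.176 0.141 0.15  0.158 0.119 0.101 0.145 0.172] mean 0.1454 F [ 2.47 -1.34 -2.87] tcp [0.56   0.0271 0.1196] ang -98.22 q6 1.697
```

```bash
python3 -m handwheel '[1,0,0,0,0.4, 1,0,0,0,0.5, 1,0,0,0,0.5]'|head -1; python3 m.py 7
```

```text
time: 27.8
t 28.15 mz [0.16  0.135 0.155 0.133 0.172 0.111 0.222 0.139] mean 0.1534 F [ 2.7  -1.45 -3.08] tcp [0.56   0.0271 0.1196] ang -98.72 q6 1.706
```

```bash
python3 -m handwheel '[1,0,0,0,0.4, 1,0,0,0,0.7, 1,0,0,0,0.7]'|head -1; python3 m.py 9
```

```text
time: 28.45
t 28.9 mz [0.165 0.157 0.179 0.187 0.177 0.157 0.152 0.22  0.155 0.166] mean 0.1716 F [ 2.66 -2.01 -3.14] tcp [0.56   0.0271 0.1196] ang -99.42 q6 1.718
```

```bash
python3 -m handwheel '[1,0,0,0,0.3, 1,0,0,0,0.5, 1,0,0,0,0.5]'|head -1; python3 m.py 12
```

```text
time: 29.2Traceback (most recent call last):
  File "m.py", line 6, in <module>
    r=read_state();L.append(r["moment"]);F.append(r["ft_force"]);snapshot("wrist")
                                                                 ~~~~~~~~^^^^^^^^^
ValueError: 200 camera calls are used up
```

The camera budget is used up, so from here I'll take readings with one-row holds.

```bash
cat > r.py <<'E'
from plant import *
r=read_state();print(round(r["time"],2),r["moment"].round(3) if hasattr(r["moment"],"round") else r["moment"],[round(float(v),2) for v in r["ft_force"]])
E
python3 r.py
python3 -m handwheel '[1,0,0,0,0]' >/dev/null; python3 r.py
python3 -m handwheel '[1,0,0,0,0]' >/dev/null; python3 r.py
python3 -m handwheel '[1,0,0,0,0]' >/dev/null; python3 r.py
python3 -m handwheel '[1,0,0,0,0]' >/dev/null; python3 r.py
python3 -m handwheel '[1,0,0,0,0]' >/dev/null; python3 r.py
python3 -m handwheel '[1,0,0,0,0]' >/dev/null; python3 r.py
```

```text
29.4 [-0.624 -0.655  0.173] [2.09, -3.12, -3.51]
29.5 [-0.638 -0.632  0.208] [3.53, -1.76, -3.11]
29.6 [-0.603 -0.708  0.23 ] [2.96, -2.71, -2.19]
29.7 [-0.629 -0.705  0.1  ] [1.85, -3.03, -2.99]
29.8 [-0.659 -0.633  0.191] [2.54, -2.43, -3.51]
29.9 [-0.649 -0.656  0.19 ] [2.87, -1.93, -2.98]
30.0 [-0.666 -0.721  0.208] [2.36, -2.51, -3.36]
```

Mean is about 0.186 N m, well seated. Unloading the blade by turning back a little within the slot's play, then lifting.

```bash
python3 -m handwheel '[1,0,0,0,-2, 1,0,0,0,-5, 1,0,0,0,-8, 1,0,0,0,-9, 1,0,0,0,-9]' | head -1; python3 r.py; python3 -m handwheel '[1,0,0,-0.001,0, 1,0,0,-0.003,0, 1,0,0,-0.006,0, 1,0,0,-0.010,0, 1,0,0,-0.015,0, 1,0,0,-0.03,0, 1,0,0,-0.06,0, 1,0,0,-0.09,0, 1,0,0,-0.1,0, 1,0,0,-0.1,0, 1,0,0,-0.1,0]'; python3 r.py
python3 - <<'E'
from h import *
d=np.load("im2.npz")
# hole from lift-time wrist picture: reconstruct wrist calibration at that TCP pose from the present one
r=read_state();T=np.array(calibration("wrist")["camera_from_world"]);c=calibration("wrist")
def H(R,p): M=np.eye(4);M[:3,:3]=R;M[:3,3]=p;return M
X=T@H(np.array(r["tcp_rot"]),r["tool_pos"])
R=np.array([[.112,.994,-.001],[.994,-.112,.001],[.001,-.001,-1]])
c["camera_from_world"]=X@np.linalg.inv(H(R,[.49059,-.29008,.21922]))
print("hole",world(c,[(254.0,180.8)],.08),"tip then",world(c,[(254.8,197.5)],.1297))
print(r["joint_positions"][5])
E
```

```text
time: 30.5
30.5 [-0.027 -0.541  0.039] [2.34, -0.43, -2.5]
time: 31.6
tool_pos: [0.5596, 0.0271, 0.2183]
tcp_rot: [[1.0, -0.016, -0.002], [-0.016, -1.0, -0.0], [-0.002, 0.0, -1.0]]
ft_force: [0.7, -0.9, -1.5]
grip_width: 0.264
gripper_force: 118.4
31.6 [-0.018  0.011 -0.023] [0.66, -0.93, -1.48]
hole [[ 0.48825839 -0.29187697  0.08      ]] tip then [[ 0.48915541 -0.29151985  0.1297    ]]
1.5699688311771105
```

```bash
python3 -m handwheel '[1,-0.005,0.03,0,-6, 1,-0.013,0.07,0,-14, 1,-0.022,0.11,0,-22, 1,-0.03,0.15,0,-30, 1,-0.038,0.19,0,-38, 1,-0.046,0.23,0,-46, 1,-0.055,0.27,0,-54, 1,-0.061,0.3,0,-62, 1,-0.0635,0.314,0,-70, 1,-0.0644,0.3177,0,-78, 1,-0.0644,0.3177,0,-84.5, 1,-0.0644,0.3177,0,-84.5, 1,-0.0644,0.3177,0,-84.5, 1,-0.0644,0.3177,0,-84.5]'; python3 r.py
```

```text
time: 33.0
tool_pos: [0.4905, -0.2893, 0.219]
tcp_rot: [[0.114, 0.993, -0.001], [0.993, -0.114, 0.001], [0.0, -0.001, -1.0]]
ft_force: [-0.5, -0.3, -0.4]
grip_width: 0.263
gripper_force: 118.3
33.0 [-0.005 -0.004 -0.007] [-0.52, -0.35, -0.37]
```

```bash
python3 -m handwheel '[1,0,-0.0004,0.015,0, 1,0,-0.0004,0.03,0, 1,0,-0.0004,0.04,0, 1,0,-0.0004,0.046,0, 1,0,-0.0004,0.049,0, 1,0,-0.0004,0.052,0, 1,0,-0.0004,0.055,0, 1,0,-0.0004,0.058,0, 1,0,-0.0004,0.058,0]'; python3 r.py
```

```text
time: 33.9
tool_pos: [0.4901, -0.2894, 0.1613]
tcp_rot: [[0.112, 0.994, -0.0], [0.994, -0.112, 0.0], [0.0, -0.0, -1.0]]
ft_force: [-0.0, -0.2, -1.6]
grip_width: 0.267
gripper_force: 118.3
33.9 [-0.049  0.017  0.014] [-0.05, -0.22, -1.61]
```

```bash
python3 -m handwheel '[1,0,0,0.006,0, 1,0,0,0.013,0, 1,0,0,0.021,0, 1,0,0,0.029,0, 1,0,0,0.037,0, 1,0,0,0.044,0, 1,0,0,0.05,0, 1,0,0,0.054,0, 1,0,0,0.056,0, 1,0,0,0.056,0]'; python3 r.py
```

```text
time: 34.9
tool_pos: [0.4901, -0.2894, 0.1054]
tcp_rot: [[0.112, 0.994, -0.0], [0.994, -0.112, 0.0], [0.0, -0.0, -1.0]]
ft_force: [0.2, 0.1, -1.0]
grip_width: 0.269
gripper_force: 118.3
34.9 [0.001 0.023 0.013] [0.21, 0.1, -0.97]
```

```bash
python3 -m handwheel '[1,0,0,0.001,0, 1,0,0,0.002,0, 1,0,0,0.003,0, 1,0,0,0.003,0]'|sed -n 2,4p; python3 r.py; python3 -m handwheel '[1,0,0,0.0005,0, 1,0,0,0.001,0, 1,0,0,0.001,0]'|sed -n 2,4p; python3 r.py
```

```text
tool_pos: [0.4901, -0.2895, 0.1025]
tcp_rot: [[0.112, 0.994, -0.0], [0.994, -0.112, 0.0], [0.0, -0.0, -1.0]]
ft_force: [1.1, 0.2, -0.5]
35.3 [-0.073  0.035 -0.033] [1.07, 0.17, -0.55]
tool_pos: [0.4902, -0.2895, 0.1016]
tcp_rot: [[0.112, 0.994, 0.0], [0.994, -0.112, -0.0], [-0.0, 0.0, -1.0]]
ft_force: [-0.1, 0.2, -1.5]
35.6 [-0.023 -0.025  0.027] [-0.15, 0.22, -1.53]
```

```bash
python3 -m handwheel '[1,0,0,0.0005,0, 1,0,0,0.0005,0]'|sed -n 2p; python3 r.py; python3 -m handwheel '[1,0,0,0.0005,0, 1,0,0,0.0005,0]'|sed -n 2p; python3 r.py; python3 -m handwheel '[1,0,0,0.0005,0, 1,0,0,0.0005,0]'|sed -n 2p; python3 r.py
```

```text
tool_pos: [0.4902, -0.2895, 0.1016]
35.8 [ 0.199  0.406 -0.002] [-2.56, 1.12, 4.47]
tool_pos: [0.4902, -0.2896, 0.1016]
36.0 [0.487 0.779 0.053] [-4.25, 2.56, 9.82]
tool_pos: [0.4903, -0.2896, 0.1016]
36.2 [ 0.738  1.23  -0.02 ] [-7.09, 3.55, 15.3]
```

```bash
python3 -m handwheel '[1,0,0,-0.001,0, 1,0,0,-0.0013,0, 0.6,0,0,-0.0013,0, 0.5,0,0,-0.0013,0, 0.3,0,0,-0.0013,0, 0.3,0,0,-0.0013,0, 0.3,0,0,-0.0013,0, 0.3,0,0,-0.0013,0]' 20; python3 r.py
```

```text
time: 37.0
tool_pos: [0.4901, -0.2895, 0.1013]
tcp_rot: [[0.112, 0.994, -0.0], [0.994, -0.112, 0.0], [0.0, -0.0, -1.0]]
ft_force: [0.4, -0.2, 1.1]
grip_width: 0.705
gripper_force: 0.0
37.0 [ 0.022  0.058 -0.038] [0.38, -0.19, 1.14]
```

```bash
python3 -m handwheel '[0.3,0,0,-0.01,0, 0.3,0,0,-0.03,0, 0.3,0,0,-0.06,0, 0.3,0,0,-0.09,0, 0.3,0,0,-0.12,0, 0.3,0,0,-0.15,0, 0.3,0,0,-0.16,0, 0.3,0,0,-0.16,0, 0.3,0,0,-0.16,0, 0.3,0,0,-0.16,0, 0.3,0,0,-0.16,0]'; python3 r.py; python3 -c "
from plant import *
print(finish_job())"
```

```text
time: 38.1
tool_pos: [0.4899, -0.2893, 0.2602]
tcp_rot: [[0.112, 0.994, -0.002], [0.994, -0.112, 0.001], [0.001, -0.002, -1.0]]
ft_force: [0.6, 0.3, -0.5]
grip_width: 0.699
gripper_force: 0.0
38.1 [0.01  0.003 0.029] [0.55, 0.25, -0.49]
the job is handed in; nothing more can be done
None
```

I tightened the cam to its stop at about 0.19 N m, set the red screwdriver back in its stand hole and handed the job in at 38 s. The camera calls ran out during the final turn, so the closed gap and the screwdriver's final position rest on force and position readings, not a picture.

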